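Weigh in a wash-solvent bottle on a spring scale and set its index

ROBOT

A 6-joint arm with a two-finger parallel gripper is mounted at the origin on a cart in front of the work surface, level with it; the furniture and walls round the work are solid. World frame = base frame: x ahead of the robot, y to its left, z up, the work surface at z = 0. Lengths are in m, angles in rad, forces in N, time in s.
With the tool pointing down it reaches from about 0.25 to 0.725 m from the base axis. Payload 4 kg.
Tool frame: the origin (TCP) lies midway between the tips of the shut fingers; the grasp point (between the pads) lies 19 mm behind it; y points along the fingers, z is the direction in which the jaws open and shut, and the axes are right-handed (so a half turn about y gives the same grasp; the last joint's range is limited). The gripper opens to 85 mm and grips with 20 to 120 N. Pads are 22 mm wide; open, the fingers measure 114 mm over their backs; the gripper's body (76 mm by 85 mm) begins 54 mm behind the grasp point. The pads swing forward as they close: fully open they stand 13 mm farther back than shut.
Start: joints at [-1.321, 0.241, 0.005, 1.335, 0, 1.571], TCP at [0.124, -0.484, 0.231] pointing down, gripper open.
Joint ranges: [-2.72, 2.72], [-1.05, 1.87], [-1.09, 1.28], [-1.99, 2.15], [-1.42, 1.44], [-3.14, 3.14]. Speed limits (rad/s): [2.79, 2.79, 3.14, 3.14, 3.14, 3.14].

INTERFACE

Orientations are given as a unit quaternion [x, y, z, w].
In Python, from workcell import bot gives the robot as it stands. The module is installed in compiled form; this text tells all that it offers.
- The arm moves only by the shell command python3 -m handwheel 'ROWS' [OPENING]. ROWS is JSON, a list of rows, each a list of 6 numbers: the shift along the tool's x, y, z in units of 25 mm (1.0 is 25 mm), then the turn, a rotation vector about the tool's x, y, z in units of 10 degrees (1.0 is 10 degrees). A call has exactly 5 rows; each row is the pose to reach, as a shift and turn from the pose commanded when the call began, along the tool's axes at that moment; what a row does not reach only later rows make up. A row lasts 1/8 s, in which the tool goes at most 62.5 mm and 10.7 degrees, less where a joint would pass 70% of its speed; a pose out of reach is approached as far as the arm can. A call with a gripper value outside its range is refused whole. OPENING is the gripper command: -1 is shut, 1 is fully open, values between are in proportion, set as the call begins (- or left out, the last holds). The fingers move at their own pace and stop on an object; the grip force is fixed at half the most. Time passes only in rows, so rows that repeat a pose let the fingers close, or fill a call up. It gives the time, the measured TCP pose, the force and the opening at its end, in the units of the state.
- bot.get_obs(): the state, without advancing time (a new reading comes with each control period).
- bot.camera(name): name is "scene" or "top" or "wrist"; returns a dict with "color" (384x512x3 uint8, red, green, blue), "fx", "fy", "cx", "cy" (pixels), "rvec" (rotation vector, rad) and "tvec" (3), from world to camera coordinates, as OpenCV has them. Camera axes: x right, y down, z forward; pixel columns grow to the right and rows downward; lengths in m; the calibration is good to about 2 mm. A picture is of the moment at which its call begins. There is no depth.
- bot.job_done(): hands the job in, once; it reports no verdict.
The state is a dict: "clock": time; "joint_pos": joint angles; "joint_vel": joint speeds; "tau": joint torques, N m; "eef_pos": TCP position; "tool_rot": TCP orientation; "ft_force": force on the tool from outside, world axes, zero at the start; "ft_torque": the same for the moment, N m; "grip_width": finger opening in m.
Only numpy, scipy, OpenCV 4.12 (cv2) and the standard library are available. Lean on these libraries where they do the work, as an engineer would, in place of code of your own. Each camera call takes 0.05 s, during which the arm holds its last target.

TASK

Weigh in the small bottle that has a wire bail: hang it by the bail on the hook of the spring scale, lowering it gently so that the hook takes the whole weight before you let go and neither drops nor springs back. Once it hangs still, slide the scale's index by its side knob until the index mark is level with the pointer, and leave everything else on the table where it is.

Things in the scene. Friction and masses are not known exactly. Their poses are not given: they have to be found in the camera images.
- bottle: 100 ml clear bottle, 56 mm in diameter, 100 mm high to the top of its screw cap, part filled: 0.15 to 0.39 kg with its hanger, different every time. Origin at the centre of its underside. A steel wire bail on its neck stands in the bottle's y-z plane, 68 mm wide; a hook passes along the bottle's x, from either side, between the cap and the bail's peak 151 mm up
- bail_grip (a point): centre of the grey moulded grip on the peak of the bail, 173 mm above the bottle's underside: a block 10 mm (the bottle's x) by 24 mm (its y) by 36 mm high (155 to 191 mm up); axes as the bottle's. Taken from above across its 24 mm, the fingers stand to either side of the hook
- bail_eye (a point): underside of the bail wire (4 mm thick) at its peak, 22 mm below the centre of the grip, where it rides on the hook
- scale: spring scale, fixed on the table. Origin on the table under its column; x axis to the back (the hook points the other way), y to the left, z up. Grey foot 185 by 112 mm, 15 mm thick, from 138 mm in front of the column's axis to 48 mm behind; aluminium column 32 mm deep (x), 48 mm wide (y), top with its nut 284 mm above the table, white strip with 5 mm graduations on its front
- hook_seat (a point): lowest point of the hook's upper side, where the bail comes to lie, 93 mm in front of the column's axis, 245 mm above the table when unloaded; axes as the scale's. 7 mm steel bar from the column; its upturned tip reaches 23 mm farther forward and 17 mm higher than the seat, the bar behind is 8 mm higher. The bail goes over the tip from the front; the bottle then hangs above the foot
- hook (a joint): dip of hook and pointer, m: 0 unloaded, grows downwards. On a spring of 70 N/m, lightly damped, a little preloaded: the bottle's weight pulls it down 20 to 53 mm; let go, it bobs for a second or two. Stop at 64 mm. Do not push it below 60 mm nor let it move faster than 0.08 m/s
- pointer (a point): tip of the thin dark pointer on the hook's carriage, in front of the graduated strip; moves up and down with the hook; axes as the scale's
- index (a joint): position of the sliding index along the column, m, grows downwards on the same measure as the hook's dip (equal values: index level with pointer). Travel -4 to 66 mm, starts near the top; held by about 2.5 N of friction, it stays where it is left
- index_mark (a point): tip of the index's thin dark mark, in front of the graduated strip and facing the pointer; it is right when level with the pointer's tip
- index_grip (a point): centre of the index's side knob: black knurled cylinder 12 mm thick, 28 mm long, lying along the scale's y, to the right of the column on a thin rod, its centre 74 mm right of the column's axis and level with the index mark; axes as the scale's. From above it can be pinched across the scale's x or pushed down
Not all that is in view belongs to the job. What is shaped like the bottle but green is not meant.

How it is judged:
On the way, in this order (a step that is already met when the one before it is completed fails the run):
1. the bottle hangs by its bail on the hook, let go and at rest (contact force between bottle and hook above 1 N and height (world z) of bottle above 0.024 m and angle between bottle's own z axis and vertical below 0.15 rad and distance between bail_eye and hook_seat below 0.009 m and velocity of joint hook between -0.006 and 0.006 m/s and linear speed of bottle below 0.02 m/s and contact force between each of the fingers, the arm and bottle below 0.05 N), for 0.5 s.
2. the index mark is level with the pointer, within 3.5 mm (z of index_mark in the frame of pointer between -0.0035 and 0.0035 m), for 0.2 s.
At the end, for the whole second after the job is handed in: the bottle hangs upright (within 0.15 rad) by its bail in the seat of the hook (within 9 mm), clear of table and foot, hook and bottle at rest (under 6 and 20 mm/s); the index mark is level with the pointer within 3.5 mm (all of step 2 and contact force between bottle and hook above 1 N and height (world z) of bottle above 0.024 m and angle between bottle's own z axis and vertical below 0.15 rad and distance between bail_eye and hook_seat below 0.009 m and velocity of joint hook between -0.006 and 0.006 m/s and linear speed of bottle below 0.02 m/s); the robot touches nothing.
It fails at once if the hook moves faster than 0.08 m/s (bottle dropped on it, let go before the hook carries it, or hook let spring back) (velocity of joint hook above 0.08 m/s or velocity of joint hook below -0.08 m/s).
It fails at once if the hook is pushed down more than 60 mm (value of joint hook above 0.06 m).
It fails at once if the robot itself pushes on the hook with more than 3 N (contact force between any of the fingers, the arm and hook above 3 N).
It fails at once if the bottle is tipped by more than 0.6 rad (angle between bottle's own z axis and vertical above 0.6 rad).
It fails at once if another thing on the table is moved by more than 25 mm (distance of any of wash_bottle, block_a, block_d, block_e, lc_column, marker, fitting_jar, bottle_250_table, flask from where it was at the start of the episode above 0.025 m).
It also fails if it takes over 70 s, if anything falls off the work surface, if the arm or the gripper's body presses on something with over 40 N, if the wrist force passes 120 N, or if a joint passes its speed limit or range.

## Working session

There is one attempt and no reset: what is moved stays moved. The work goes in short steps, Python scripts to look and compute and a shell command to move; the robot and the scene stay as the last step left them, time stands still between calls to the robot, and variables do not carry over. Pictures are saved under pics/ and viewed, and the job is handed in when it is done.

```bash
mkdir -p pics; cat > h.py <<'E'
import numpy as np, cv2
from workcell import bot
from scipy.spatial.transform import Rotation as R
def snap(n,f):
    c=bot.camera(n); cv2.imwrite('pics/'+f,cv2.cvtColor(c['color'],cv2.COLOR_RGB2BGR)); return c
def ray(c,u,v):
    Rm=cv2.Rodrigues(np.array(c['rvec'],float))[0]; t=np.array(c['tvec'],float).ravel()
    d=Rm.T@np.array([(u-c['cx'])/c['fx'],(v-c['cy'])/c['fy'],1.]); return -Rm.T@t,d/np.linalg.norm(d)
def onz(c,u,v,z):
    o,d=ray(c,u,v); return o+d*(z-o[2])/d[2]
def proj(c,p):
    return cv2.projectPoints(np.array([p],float),np.array(c['rvec'],float),np.array(c['tvec'],float),np.array([[c['fx'],0,c['cx']],[0,c['fy'],c['cy']],[0,0,1.]]),None)[0].ravel()
def tri(*rs):
    A=np.zeros((3,3));b=np.zeros(3)
    for o,d in rs:
        P=np.eye(3)-np.outer(d,d);A+=P;b+=P@o
    x=np.linalg.solve(A,b); return x,[np.linalg.norm((np.eye(3)-np.outer(d,d))@(x-o)) for o,d in rs]
def st():
    o=bot.get_obs(); print(o['clock'],'tcp',np.round(o['eef_pos'],4),'q',np.round(o['tool_rot'],3),'F',np.round(o['ft_force'],2),'w',round(float(o['grip_width']),4)); return o
E
python3 - <<'E'
from h import *
np.set_printoptions(suppress=True,precision=4)
for n in ['scene','top','wrist']:
    c=snap(n,n+'0.png'); print(n,c['fx'],c['cx'],c['cy'],ray(c,c['cx'],c['cy']))
o=st(); print(R.from_quat(o['tool_rot']).as_matrix(), o['joint_pos'])
E
```

```text
scene 396.57296345763234 256.17636199680953 189.93083103428356 (array([0.1142, 0.4827, 0.8697]), array([ 0.44  , -0.537 , -0.7198]))
top 354.6578375548635 256.5788446113644 190.96220954188118 (array([ 0.3488, -0.0297,  1.0153]), array([ 0.1731,  0.0137, -0.9848]))
wrist 269.71949203623467 257.01704139457325 195.006164227712 (array([ 0.1879, -0.4673,  0.3732]), array([-0.2526, -0.0639, -0.9654]))
0.15 tcp [ 0.1235 -0.484   0.2306] q [-0.088  0.702 -0.701  0.088] F [ 0.1  -0.18  0.24] w 0.0857
[[-0.9689 -0.0004  0.2473]
 [-0.2473  0.0016 -0.9689]
 [ 0.     -1.     -0.0017]] [-1.321   0.2413  0.004   1.3352 -0.      1.5708]
```

View pics/scene0.png

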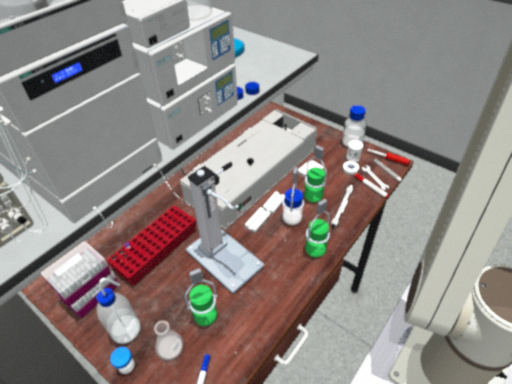

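View pics/top0.png

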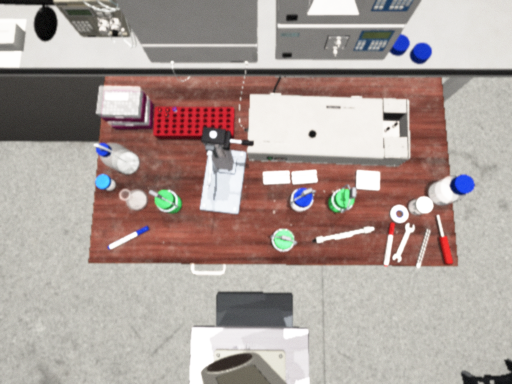

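View pics/wrist0.png

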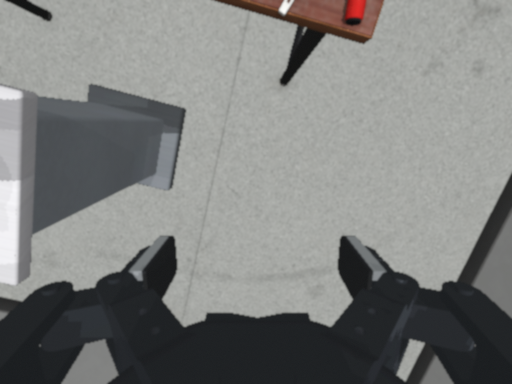

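The target is the blue-capped bottle, at scene (292,205) and top (301,199). Three green decoys stand around it. The scale is at scene (215,230) and top (220,165). I'll zoom in on these.

```bash
python3 - <<'E'
import cv2
s=cv2.imread('pics/scene0.png');t=cv2.imread('pics/top0.png')
cv2.imwrite('pics/s1.png',cv2.resize(s[150:300,180:340],None,fx=5,fy=4.0*5/4,interpolation=cv2.INTER_CUBIC)[:600*2][:, :])
a=cv2.resize(s[150:270,180:340],None,fx=5,fy=5,interpolation=cv2.INTER_CUBIC);cv2.imwrite('pics/s1.png',a)
b=cv2.resize(t[115:235,195:355],None,fx=5,fy=5,interpolation=cv2.INTER_CUBIC);cv2.imwrite('pics/t1.png',b)
E
```

```text
(no output)
```

View pics/s1.png

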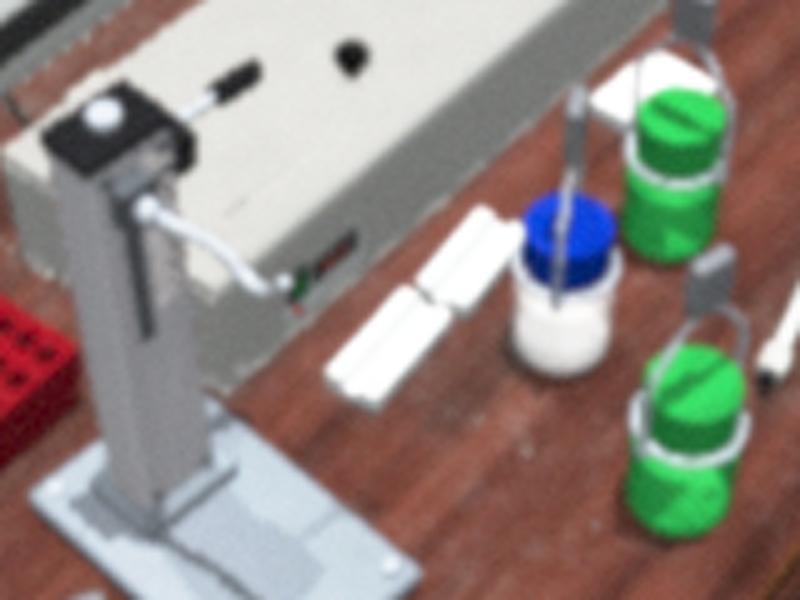

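View pics/t1.png

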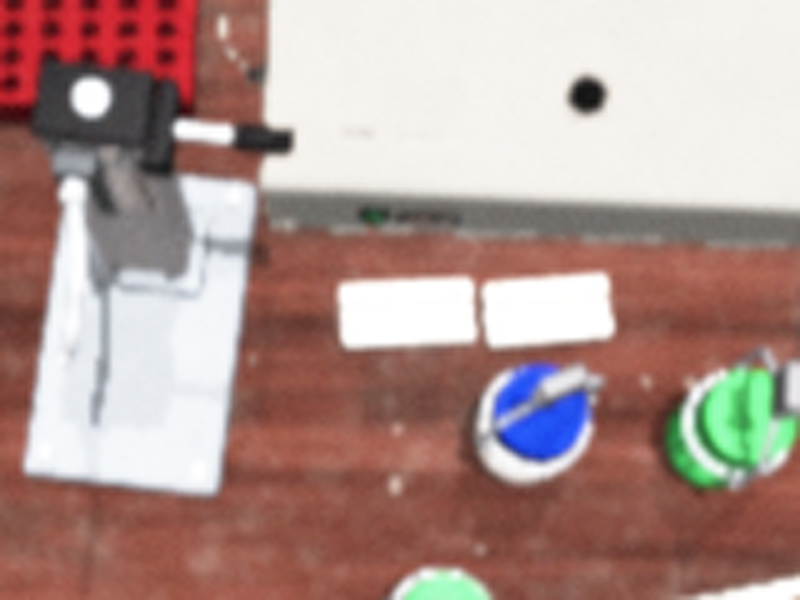

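```bash
python3 - <<'E'
from h import *
np.set_printoptions(suppress=True,precision=4)
c={n:bot.camera(n) for n in ['scene','top']}
S=lambda u,v:(c['scene'],180+(u-2)/5,150+(v-2)/5)
T=lambda u,v:(c['top'],195+(u-2)/5,115+(v-2)/5)
tr=lambda s,t:tri(ray(*S(*s)),ray(*T(*t)))
print('grip',tr((576,125),(566,388)))
print('captop',tr((570,222),(541,410)), onz(*S(570,222),.1),onz(*T(541,410),.1))
print('bail feet',onz(*T(487,440),.08),onz(*T(598,380),.08))
print('foot corners',[onz(*T(*p),.015) for p in [(25,475),(215,493),(255,182)]],onz(*S(420,580),.015),onz(*S(215,405),.015),onz(*S(32,495),.015))
print('nut',tr((102,112),(91,97)))
print('hook tip',tr((290,283),(71,352)))
print('knob end',tr((252,72),(288,140)))
print('knob center',tr((238,82),(265,137)))
# green body positions
for n,p in [('g1',(440,600)),('g2',(742,415))]: print(n,onz(*T(*p),.1))
E
```

```text
grip (array([ 0.4961, -0.1412,  0.1703]), [np.float64(0.000924170076719611), np.float64(0.0009241700767196012)])
captop (array([ 0.4948, -0.1375,  0.1029]), [np.float64(0.00040812796108257956), np.float64(0.00040812796108258086)]) [ 0.4959 -0.14    0.1   ] [ 0.4957 -0.1377  0.1   ]
bail feet [ 0.4825 -0.1112  0.08  ] [ 0.5154 -0.1707  0.08  ]
foot corners [array([0.4695, 0.1457, 0.015 ]), array([0.4601, 0.0374, 0.015 ]), array([0.6429, 0.0176, 0.015 ])] [0.4573 0.0425 0.015 ] [0.6143 0.0216 0.015 ] [0.6512 0.1251 0.015 ]
nut (array([0.6017, 0.0764, 0.2838]), [np.float64(0.00028279773529208584), np.float64(0.00028279773529216087)])
hook tip (array([0.4933, 0.0847, 0.2551]), [np.float64(0.0016729761715221067), np.float64(0.0016729761715222773)])
knob end (array([ 0.593 , -0.0082,  0.2505]), [np.float64(0.0002724833720532064), np.float64(0.00027248337205325535)])
knob center (array([0.5935, 0.0018, 0.2515]), [np.float64(0.0008348184586957624), np.float64(0.0008348184586955276)])
g1 [ 0.3966 -0.0848  0.1   ]
g2 [ 0.4939 -0.2422  0.1   ]
```

```bash
cat >> h.py <<'E'
def go(p,zang=None,tilt=True):
    """units to reach world p with tool straight down, tool z at angle zang(deg) in plan"""
    o=st(); M=R.from_quat(o['tool_rot']).as_matrix(); d=M.T@(np.array(p)-o['eef_pos'])/.025
    r=np.zeros(3)
    if zang is not None:
        a=np.radians(zang); z=np.array([np.cos(a),np.sin(a),0]); y=np.array([0,0,-1.]); x=np.cross(y,z)
        r=np.degrees(R.from_matrix(M.T@np.column_stack([x,y,z])).as_rotvec())/10
    print('shift',np.round(d,3),'turn',np.round(r,3),'zang now',np.degrees(np.arctan2(M[1,2],M[0,2])))
E
python3 - <<'E'
from h import *
go([.496,-.141,.26],-61)
E
```

```text
0.25 tcp [ 0.1235 -0.4842  0.2309] q [-0.088  0.702 -0.701  0.088] F [ 0.32 -0.91 -0.17] w 0.0854
shift [-17.83   -1.155  -9.62 ] turn [ 6.000e-03 -1.469e+00 -1.000e-03] zang now -75.68940478154124
```

```bash
python3 -m handwheel '[[-1.8,-0.4,-0.97,0,0,0],[-3.6,-0.8,-1.94,0,0,0],[-5.4,-1.16,-2.9,0,0,0],[-7.2,-1.16,-3.88,0,-0.4,0],[-9,-1.16,-4.86,0,-0.8,0]]' 0.3
python3 - <<'E'
from h import *
go([.496,-.141,.26],-61)
E
```

```text
clock: 0.88
eef_pos: [0.3126, -0.31, 0.2605]
tool_rot: [0.137, -0.693, 0.694, -0.138]
ft_force: [0.0, 0.1, -0.8]
grip_width: 0.0553
0.875 tcp [ 0.3126 -0.31    0.2605] q [ 0.137 -0.693  0.694 -0.138] F [ 0.04  0.14 -0.77] w 0.0553
shift [-9.359  0.021 -3.45 ] turn [-0.004 -0.657 -0.001] zang now -67.5719979622895
```

```bash
python3 -m handwheel '[[-2.2,0,-0.8,0,-0.2,0],[-4.4,0,-1.6,0,-0.4,0],[-6.6,0,-2.4,0,-0.65,0],[-8.4,0,-3.1,0,-0.65,0],[-9.36,0.02,-3.45,0,-0.66,0]]' 0.3
python3 - <<'E'
from h import *
go([.496,-.141,.26],-61)
c=snap('wrist','w1.png')
s=snap('scene','s2.png')
for p in ([.496,-.141,.173],[.496,-.141,.191]): print(proj(c,p))
a=cv2.imread('pics/s2.png')[150:270,220:380]; cv2.imwrite('pics/s2.png',cv2.resize(a,None,fx=5,fy=5,interpolation=cv2.INTER_CUBIC))
E
```

```text
clock: 1.5
eef_pos: [0.4968, -0.1404, 0.2594]
tool_rot: [-0.178, 0.685, -0.684, 0.177]
ft_force: [-0.0, 0.1, -0.0]
grip_width: 0.0553
1.5 tcp [ 0.4968 -0.1404  0.2594] q [-0.178  0.685 -0.684  0.177] F [-0.01  0.12 -0.04] w 0.0553
shift [ 0.039 -0.022  0.004] turn [0.002 0.008 0.   ] zang now -60.92268201825513
[257.16008798 201.24894634]
[257.18327506 207.45495949]
```

View pics/w1.png

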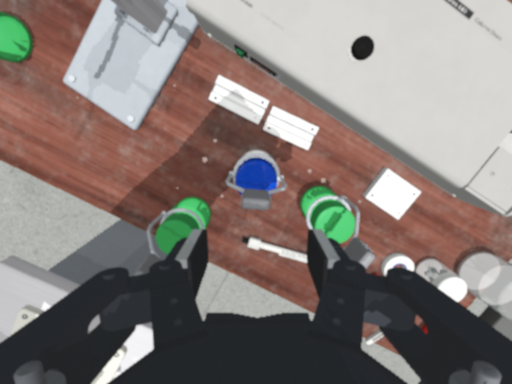

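View pics/s2.png

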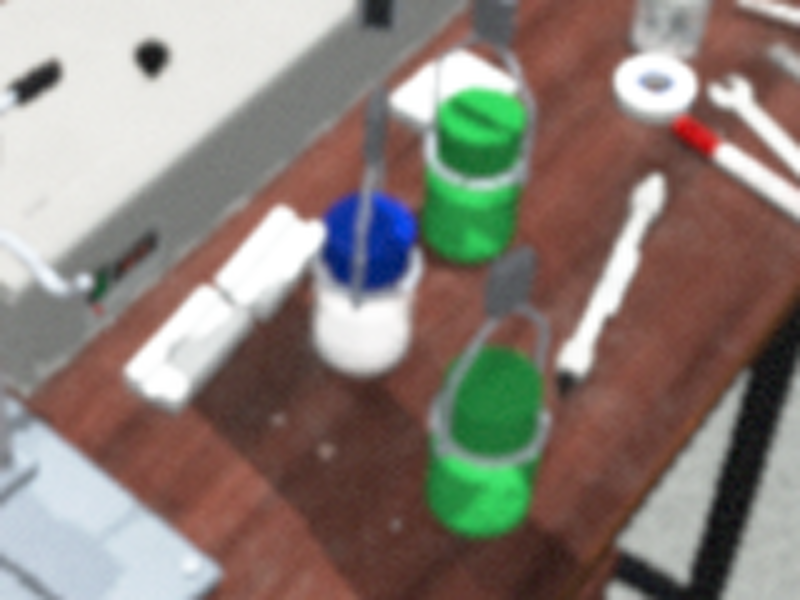

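The wrist view shows the grip centred at (255,200), against a predicted (257,201), and square to the jaws. I'll go down.

```bash
python3 -m handwheel '[[0.02,0.8,0,0,0,0],[0.03,1.7,0,0,0,0],[0.03,2.6,0,0,0,0],[0.03,3.4,0,0,0,0],[0.03,3.98,0,0,0,0]]' 0.3
python3 - <<'E'
from h import *
st()
c=snap('wrist','w2.png')
E
```

```text
clock: 2.22
eef_pos: [0.4936, -0.1434, 0.1594]
tool_rot: [-0.177, 0.685, -0.685, 0.176]
ft_force: [-0.2, 1.3, 0.6]
grip_width: 0.0557
2.225 tcp [ 0.4936 -0.1434  0.1594] q [-0.177  0.685 -0.685  0.176] F [-0.16  1.29  0.63] w 0.0557
```

View pics/w2.png

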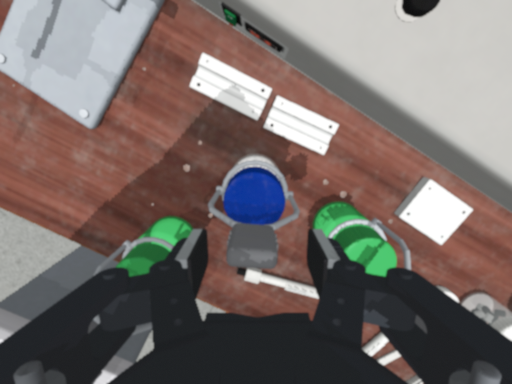

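```bash
python3 - <<'E'
from h import *
c=bot.camera('wrist')
o=st(); print(R.from_quat(o['tool_rot']).as_matrix().round(4))
print(proj(c,[.496,-.141,.173]),proj(c,[.496,-.141,.191]),proj(c,[.4955,-.138,.1]))
go([.4965,-.141,.160],-61)
E
```

```text
2.325 tcp [ 0.4931 -0.143   0.1587] q [-0.177  0.685 -0.684  0.175] F [-0.69 -0.42 -0.25] w 0.0555
[[-8.758e-01 -3.500e-03  4.827e-01]
 [-4.827e-01  8.000e-04 -8.758e-01]
 [ 2.600e-03 -1.000e+00 -2.400e-03]]
[256.58999347 248.22201444] [256.45569845 266.28842978] [253.21560177 204.36206593]
2.325 tcp [ 0.4931 -0.143   0.1587] q [-0.177  0.685 -0.684  0.175] F [-0.69 -0.42 -0.25] w 0.0555
shift [-0.159 -0.051 -0.005] turn [ 0.014 -0.014  0.015] zang now -61.13829140743698
```

```bash
python3 -m handwheel '[[-0.1,-0.03,-0.06,0,0,0],[-0.17,-0.05,-0.08,0,0,0],[-0.17,-0.05,-0.08,0,0,0],[-0.17,-0.05,-0.08,0,0,0],[-0.17,-0.05,-0.08,0,0,0]]' 0.3
python3 -m handwheel '[[0,0,0,0,0,0],[0,0,0,0,0,0],[0,0,0,0,0,0],[0,0,0,0,0,0],[0,0,0,0,0,0]]' -1
python3 - <<'E'
from h import *
st()
c=snap('wrist','w3.png')
print(np.mean([bot.get_obs()['ft_force'] for _ in range(5)],0))
E
```

```text
clock: 2.95
eef_pos: [0.4975, -0.139, 0.1617]
tool_rot: [0.176, -0.685, 0.685, -0.177]
ft_force: [-0.3, 0.1, 0.3]
grip_width: 0.0555
clock: 3.58
eef_pos: [0.4976, -0.139, 0.1618]
tool_rot: [0.176, -0.685, 0.685, -0.177]
ft_force: [0.0, 0.3, 1.7]
grip_width: 0.0226
3.575 tcp [ 0.4976 -0.139   0.1618] q [ 0.176 -0.685  0.685 -0.177] F [0.   0.25 1.75] w 0.0226
[0.48031354 1.38266731 1.68551973]
```

View pics/w3.png

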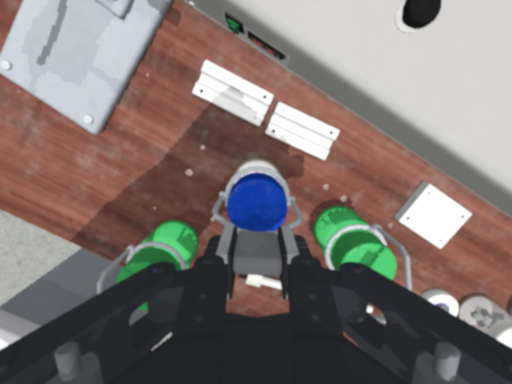

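Gripped at 22.6 mm. Lifting.

```bash
python3 -m handwheel '[[0,-0.3,0,0,0,0],[0,-0.8,0,0,0,0],[0,-1.4,0,0,0,0],[0,-1.9,0,0,0,0],[0,-2.2,0,0,0,0]]' 
python3 -m handwheel '[[0,-0.5,0,0,0,0],[0,-1.2,0,0,0,0],[0,-2,0,0,0,0],[0,-2.6,0,0,0,0],[0,-2.9,0,0,0,0]]' 
python3 - <<'E'
from h import *
F=[]
for i in range(6):
    F.append(bot.get_obs()['ft_force']); snap('scene','s3.png')
print(np.mean(F,0),np.std(F,0)); snap('wrist','w4.png')
go([.4546,.0928,.2858],-97.2)
E
```

```text
clock: 4.25
eef_pos: [0.4979, -0.1392, 0.218]
tool_rot: [0.176, -0.684, 0.685, -0.177]
ft_force: [-0.5, 0.1, -3.3]
grip_width: 0.0224
clock: 4.88
eef_pos: [0.4977, -0.1391, 0.2903]
tool_rot: [0.176, -0.684, 0.685, -0.177]
ft_force: [0.3, 0.1, -2.6]
grip_width: 0.0227
[-0.12848982  0.30831373 -2.70042897] [0.46783212 0.47422815 0.4622634 ]
5.225 tcp [ 0.497  -0.139   0.2883] q [-0.177  0.685 -0.684  0.176] F [-0.45 -0.77 -3.08] w 0.0231
shift [-2.997  0.105 -8.935] turn [0.004 3.611 0.009] zang now -61.091944200614016
```

View pics/s3.png

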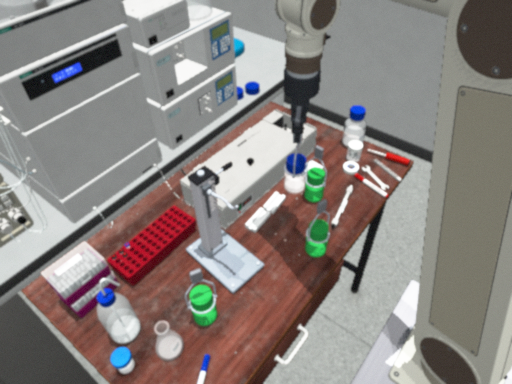

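View pics/w4.png

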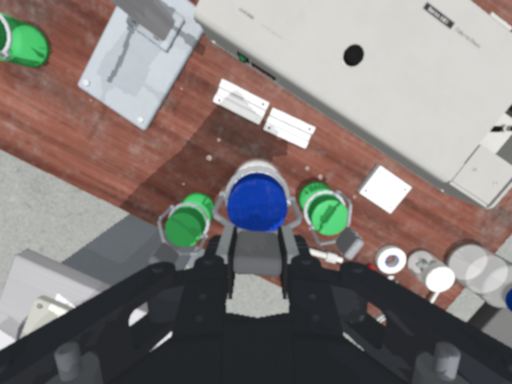

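```bash
python3 -m handwheel '[[-0.3,0,-0.6,0,0.3,0],[-0.9,0,-1.8,0,0.9,0],[-1.5,0,-3.1,0,1.5,0],[-2.1,0,-4.3,0,2.1,0],[-2.44,0,-5.0,0,2.6,0]]' 
python3 - <<'E'
from h import *
go([.4546,.0928,.288],-97.2)
E
```

```text
clock: 5.85
eef_pos: [0.4899, 0.0013, 0.2886]
tool_rot: [-0.018, 0.707, -0.707, 0.017]
ft_force: [0.1, 0.2, -2.5]
grip_width: 0.0228
5.85 tcp [0.4899 0.0013 0.2886] q [-0.018  0.707 -0.707  0.017] F [ 0.1   0.19 -2.48] w 0.0228
shift [ 1.23   0.026 -3.723] turn [1.000e-03 1.002e+00 6.000e-03] zang now -87.17682786091297
```

```bash
python3 -m handwheel '[[0.25,0,-0.5,0,0.2,0],[0.6,0,-1.4,0,0.4,0],[0.95,0,-2.4,0,0.7,0],[1.2,0,-3.3,0,0.91,0],[1.23,0,-3.72,0,0.91,0]]' 
python3 - <<'E'
from h import *
c=snap('scene','s4.png'); snap('top','t4.png'); w=snap('wrist','w5.png')
a=cv2.imread('pics/s4.png')[150:270,170:330]; cv2.imwrite('pics/s4.png',cv2.resize(a,None,fx=5,fy=5,interpolation=cv2.INTER_CUBIC))
a=cv2.imread('pics/t4.png')[115:235,160:320]; cv2.imwrite('pics/t4.png',cv2.resize(a,None,fx=5,fy=5,interpolation=cv2.INTER_CUBIC))
go([.4546,.0928,.288],-96.3)
E
```

```text
clock: 6.48
eef_pos: [0.4528, 0.0023, 0.2893]
tool_rot: [0.01, 0.725, -0.689, -0.01]
ft_force: [-0.7, -0.1, -3.2]
grip_width: 0.023
6.625 tcp [0.4535 0.003  0.2892] q [ 0.009  0.725 -0.689 -0.01 ] F [ 0.78 -0.97 -2.66] w 0.0227
shift [ 0.051  0.235 -3.584] turn [0.295 0.476 0.02 ] zang now -91.54500733199258
```

View pics/s4.png

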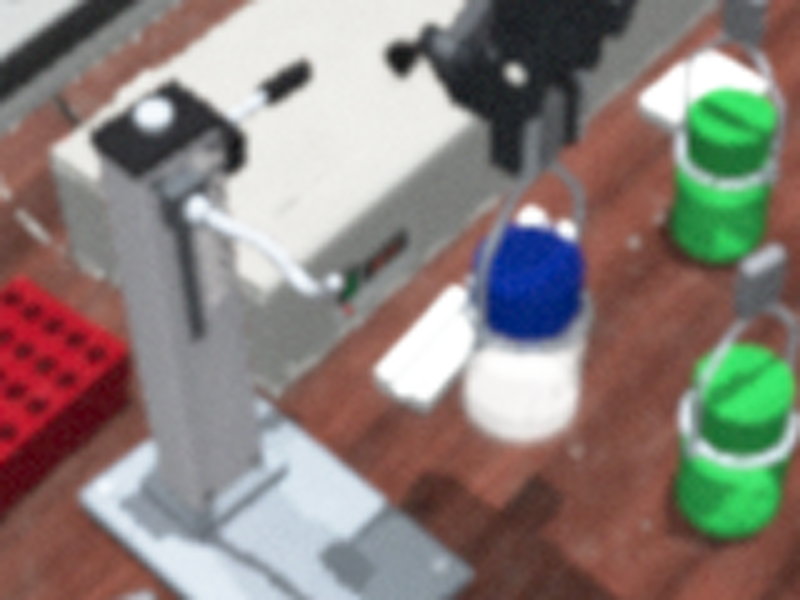

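View pics/t4.png

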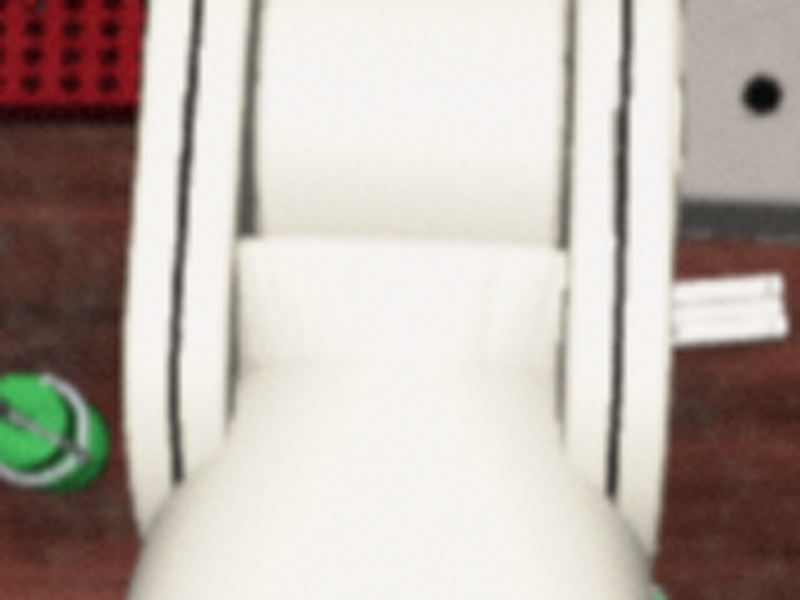

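View pics/w5.png

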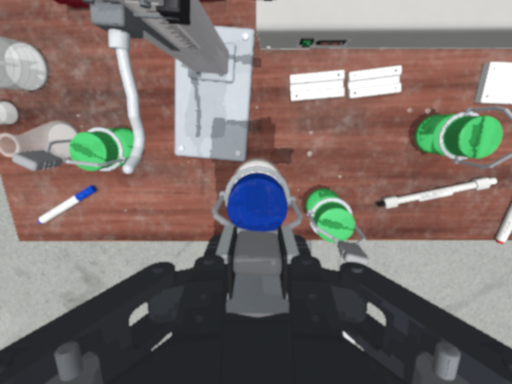

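```bash
python3 - <<'E'
from h import *
o=st();print(np.round(o['joint_pos'],3))
print(R.from_quat(o['tool_rot']).as_matrix().round(3))
E
```

```text
6.625 tcp [0.4535 0.003  0.2892] q [ 0.009  0.725 -0.689 -0.01 ] F [ 0.78 -0.97 -2.66] w 0.0227
[-0.028  0.13   0.017  1.46   0.052  3.141]
[[-1.    -0.    -0.027]
 [ 0.027  0.052 -0.998]
 [ 0.001 -0.999 -0.052]]
```

Joint 6 is at its limit (3.14 rad). The bail accepts the hook from either side, so I'll turn the bottle the other way round.

```bash
python3 -m handwheel '[[0,0,0,0.3,-0.6,0],[0,0,0,0.3,-1.6,0],[0,0,0,0.3,-2.6,0],[0,0,0,0.3,-3.6,0],[0,0,0,0.3,-4.6,0]]' 
python3 - <<'E'
from h import *
go([.4546,.003,.288],0)
E
```

```text
clock: 7.25
eef_pos: [0.4537, 0.0036, 0.289]
tool_rot: [0.263, -0.653, 0.655, -0.276]
ft_force: [-0.1, 0.2, -2.7]
grip_width: 0.0231
7.25 tcp [0.4537 0.0036 0.289 ] q [ 0.263 -0.653  0.655 -0.276] F [-0.11  0.18 -2.68] w 0.0231
shift [-0.009  0.04   0.044] turn [-0.088 -4.516 -0.065] zang now -45.16628273570406
```

```bash
python3 -m handwheel '[[0,0,0,0,-1,0],[0,0,0,0,-2,0],[0,0,0,0,-3,0],[0,0,0,-0.05,-4,-0.05],[0,0,0,-0.09,-5,-0.06]]' 
python3 -m handwheel '[[0,0,0,0,-1,0],[0,0,0,0,-2,0],[0,0,0,0,-3,0],[0,0,0,0,-4,0],[0,0,0,0,-5,0]]' 
python3 - <<'E'
from h import *
o=go([.4546,.0928,.288],83.7); print(bot.get_obs()['joint_pos'])
E
```

```text
clock: 7.88
eef_pos: [0.4537, 0.0036, 0.289]
tool_rot: [-0.521, 0.478, -0.478, 0.521]
ft_force: [0.4, 1.2, -3.0]
grip_width: 0.0226
clock: 8.5
eef_pos: [0.4537, 0.0036, 0.289]
tool_rot: [-0.674, 0.214, -0.214, 0.674]
ft_force: [-0.3, -0.1, -2.1]
grip_width: 0.023
8.5 tcp [0.4537 0.0036 0.289 ] q [-0.674  0.214 -0.214  0.674] F [-0.28 -0.08 -2.13] w 0.023
shift [-2.026  0.04   2.938] turn [-2.000e-03 -2.886e+00  1.000e-03] zang now 54.83538241332639
[7.77079220e-03 1.29712448e-01 1.72617498e-02 1.45814205e+00
 2.16557146e-04 6.21509177e-01]
```

```bash
python3 -m handwheel '[[-0.3,0.04,0.4,0,-0.6,0],[-0.8,0.04,1.1,0,-1.3,0],[-1.3,0.04,1.9,0,-2,0],[-1.75,0.04,2.55,0,-2.6,0],[-2.03,0.04,2.94,0,-2.88,0]]' 
python3 -m handwheel '[[0,0,0,0,0,0],[0,0,0,0,0,0],[0,0,0,0,0,0],[0,0,0,0,0,0],[0,0,0,0,0,0]]'
python3 - <<'E'
from h import *
o=go([.5093,.0867,.288],83.7); print(bot.get_obs()['joint_pos'])
c=snap('scene','s5.png');w=snap('wrist','w6.png')
a=cv2.imread('pics/s5.png')[150:270,170:330]; cv2.imwrite('pics/s5.png',cv2.resize(a,None,fx=5,fy=5,interpolation=cv2.INTER_CUBIC))
for n,p in dict(seat=[.5093,.0867,.245],tip=[.4864,.0892,.262]).items(): print(n,(proj(c,p)-[170,150])*5+2,proj(w,p))
E
```

```text
clock: 9.12
eef_pos: [0.455, 0.0937, 0.288]
tool_rot: [-0.706, 0.04, -0.041, 0.706]
ft_force: [-0.7, -1.0, -2.4]
grip_width: 0.0228
clock: 9.75
eef_pos: [0.4547, 0.0924, 0.2881]
tool_rot: [-0.706, 0.041, -0.042, 0.706]
ft_force: [-0.8, -0.2, -1.9]
grip_width: 0.0228
9.75 tcp [0.4547 0.0924 0.2881] q [-0.706  0.041 -0.042  0.706] F [-0.77 -0.22 -1.92] w 0.0228
shift [2.194 0.006 0.028] turn [-0.    -0.044  0.002] zang now 83.25844907481984
[ 2.00601173e-01  1.50685879e-01  3.97884947e-02  1.45963031e+00
 -6.39377433e-05  3.18263428e-01]
seat [305.33630141 283.32978736] [256.86955745 281.43805007]
tip [340.9751035  284.72668738] [256.59107071 266.2347166 ]
```

View pics/s5.png

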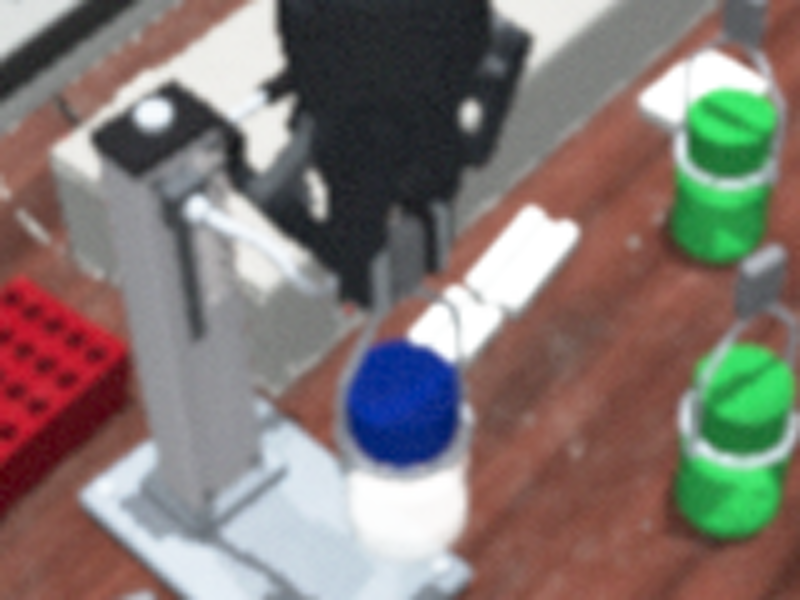

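View pics/w6.png

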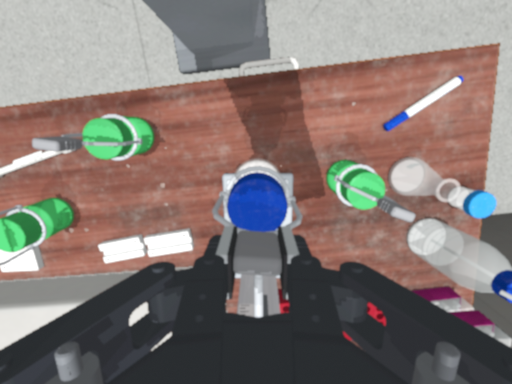

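The hook and bail line up: the bar shows at wrist column 258, against a grip centre of 257. I'll move in halfway and check.

```bash
python3 -m handwheel '[[0.2,0,0,0,0,0],[0.5,0,0.01,0,0,0],[0.9,0,0.01,0,0,0],[1.2,0,0.02,0,-0.04,0],[1.35,0,0.02,0,-0.04,0]]' 
python3 - <<'E'
from h import *
o=go([.5093,.0867,.288],83.7)
c=snap('scene','s6.png')
a=cv2.imread('pics/s6.png')[150:270,170:330]; cv2.imwrite('pics/s6.png',cv2.resize(a,None,fx=5,fy=5,interpolation=cv2.INTER_CUBIC))
E
```

```text
clock: 10.48
eef_pos: [0.4889, 0.0892, 0.2878]
tool_rot: [0.706, -0.039, 0.039, -0.706]
ft_force: [-0.2, 0.0, -2.8]
grip_width: 0.0229
10.475 tcp [0.4889 0.0892 0.2878] q [ 0.706 -0.039  0.039 -0.706] F [-0.16  0.02 -2.75] w 0.0229
shift [ 0.821 -0.007 -0.01 ] turn [ 0.    -0.001 -0.001] zang now 83.68722740354623
```

View pics/s6.png

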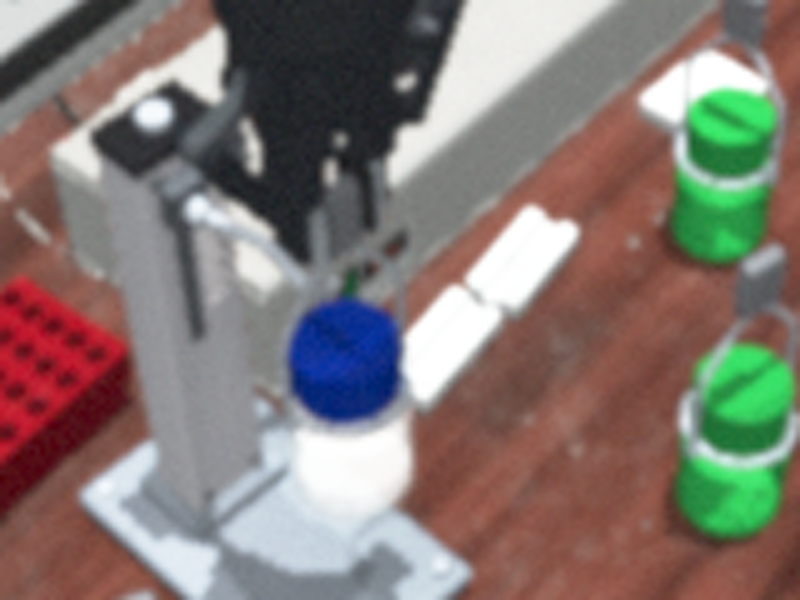

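```bash
python3 -m handwheel '[[0.15,0,0,0,0,0],[0.35,0,0,0,0,0],[0.6,0,0,0,0,0],[0.75,0,0,0,0,0],[0.82,0,0,0,0,0]]' 
python3 - <<'E'
from h import *
o=go([.5093,.0867,.260],83.7)
F=[]
for i in range(6):
    F.append(bot.get_obs()['ft_force']); snap('scene','s7.png')
print(np.mean(F,0))
a=cv2.imread('pics/s7.png')[150:270,170:330]; cv2.imwrite('pics/s7.png',cv2.resize(a,None,fx=5,fy=5,interpolation=cv2.INTER_CUBIC))
E
```

```text
clock: 11.15
eef_pos: [0.5089, 0.087, 0.288]
tool_rot: [0.706, -0.039, 0.039, -0.706]
ft_force: [-0.9, -0.6, -2.0]
grip_width: 0.023
11.15 tcp [0.5089 0.087  0.288 ] q [ 0.706 -0.039  0.039 -0.706] F [-0.92 -0.59 -2.  ] w 0.023
shift [ 0.017  1.12  -0.01 ] turn [ 0.    -0.001 -0.   ] zang now 83.68900231851579
[-0.25560824 -0.26118062 -2.30283192]
```

View pics/s7.png

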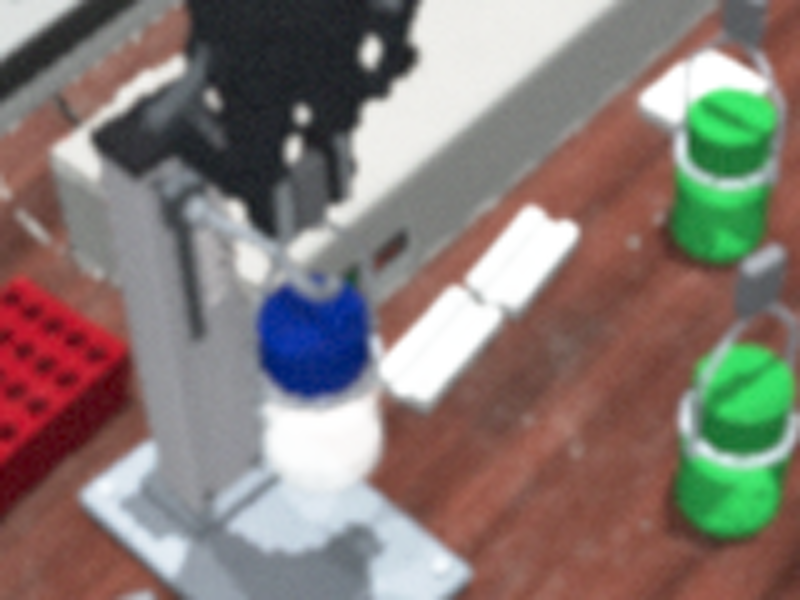

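```bash
python3 -m handwheel '[[0.01,0.15,0,0,0,0],[0.01,0.4,0,0,0,0],[0.01,0.65,0,0,0,0],[0.01,0.85,0,0,0,0],[0.01,0.95,0,0,0,0]]' 
python3 - <<'E'
from h import *
F=[]
for i in range(6):
    F.append(bot.get_obs()['ft_force']); c=snap('scene','s8.png')
st()
print(np.mean(F,0))
a=cv2.imread('pics/s8.png')[150:270,170:330]; cv2.imwrite('pics/s8.png',cv2.resize(a,None,fx=5,fy=5,interpolation=cv2.INTER_CUBIC))
E
```

```text
clock: 12.08
eef_pos: [0.5087, 0.087, 0.2638]
tool_rot: [0.706, -0.039, 0.039, -0.706]
ft_force: [0.2, -0.2, -2.0]
grip_width: 0.0228
12.375 tcp [0.5091 0.087  0.2646] q [-0.706  0.039 -0.039  0.706] F [ 0.25  0.04 -2.73] w 0.0228
[ 0.08903812 -0.0592933  -2.73217808]
```

View pics/s8.png

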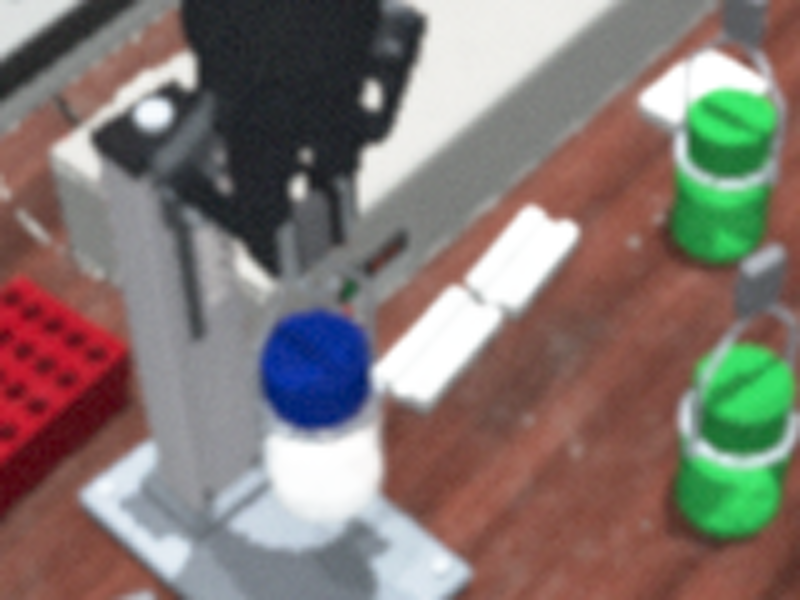

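```bash
python3 -m handwheel '[[0,0.08,0,0,0,0],[0,0.16,0,0,0,0],[0,0.24,0,0,0,0],[0,0.32,0,0,0,0],[0,0.4,0,0,0,0]]' 
python3 -m handwheel '[[0,0.08,0,0,0,0],[0,0.16,0,0,0,0],[0,0.24,0,0,0,0],[0,0.32,0,0,0,0],[0,0.4,0,0,0,0]]' 
python3 - <<'E'
from h import *
F=[]
for i in range(6):
    F.append(bot.get_obs()['ft_force']); c=snap('scene','s9.png')
st()
print(np.mean(F,0))
a=cv2.imread('pics/s9.png')[150:270,170:330]; cv2.imwrite('pics/s9.png',cv2.resize(a,None,fx=5,fy=5,interpolation=cv2.INTER_CUBIC))
E
```

```text
clock: 13.0
eef_pos: [0.5089, 0.087, 0.2542]
tool_rot: [-0.706, 0.039, -0.039, 0.706]
ft_force: [0.0, 0.5, -1.5]
grip_width: 0.0227
clock: 13.62
eef_pos: [0.5089, 0.087, 0.2443]
tool_rot: [-0.706, 0.039, -0.039, 0.706]
ft_force: [-0.5, 0.2, -1.8]
grip_width: 0.0228
13.925 tcp [0.509  0.087  0.2444] q [-0.706  0.039 -0.039  0.706] F [-0.57 -0.86 -1.89] w 0.0228
[ 0.00873406  0.1530162  -1.92244663]
```

View pics/s9.png

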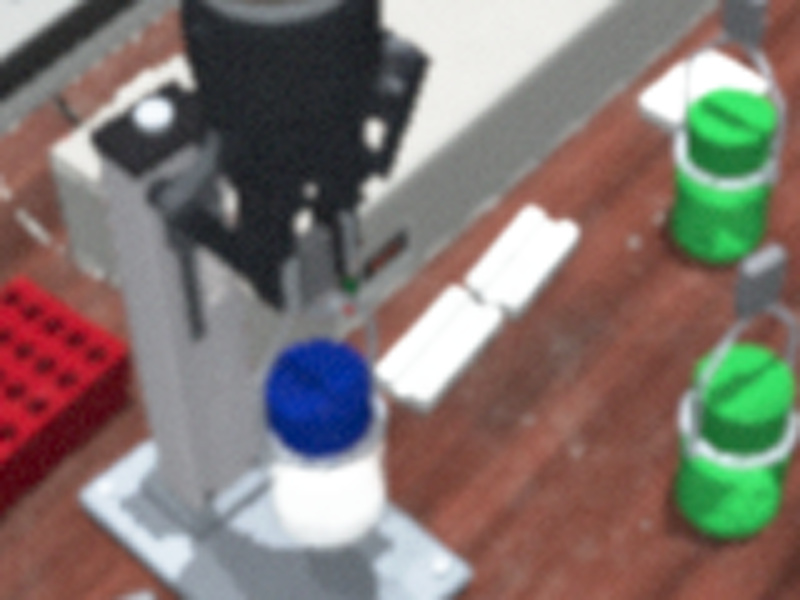

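```bash
python3 -m handwheel '[[0,0.08,0,0,0,0],[0,0.16,0,0,0,0],[0,0.24,0,0,0,0],[0,0.32,0,0,0,0],[0,0.4,0,0,0,0]]' 
python3 -m handwheel '[[0,0.08,0,0,0,0],[0,0.16,0,0,0,0],[0,0.24,0,0,0,0],[0,0.32,0,0,0,0],[0,0.4,0,0,0,0]]' 
python3 - <<'E'
from h import *
F=[]
for i in range(16):
    F.append(bot.get_obs()['ft_force']); c=snap('scene','s10.png')
st()
print(np.mean(F,0))
a=cv2.imread('pics/s10.png')[150:270,170:330]; cv2.imwrite('pics/s10.png',cv2.resize(a,None,fx=5,fy=5,interpolation=cv2.INTER_CUBIC))
E
```

```text
clock: 14.55
eef_pos: [0.509, 0.087, 0.2343]
tool_rot: [-0.706, 0.039, -0.039, 0.706]
ft_force: [0.2, -0.7, -0.6]
grip_width: 0.0227
clock: 15.18
eef_pos: [0.509, 0.087, 0.2243]
tool_rot: [-0.706, 0.039, -0.039, 0.706]
ft_force: [-0.1, 0.3, 0.5]
grip_width: 0.0227
15.975 tcp [0.509  0.087  0.2244] q [-0.706  0.039 -0.039  0.706] F [ 0.94 -0.06 -0.28] w 0.0225
[ 0.72110651 -0.17431062 -0.0826053 ]
```

View pics/s10.png

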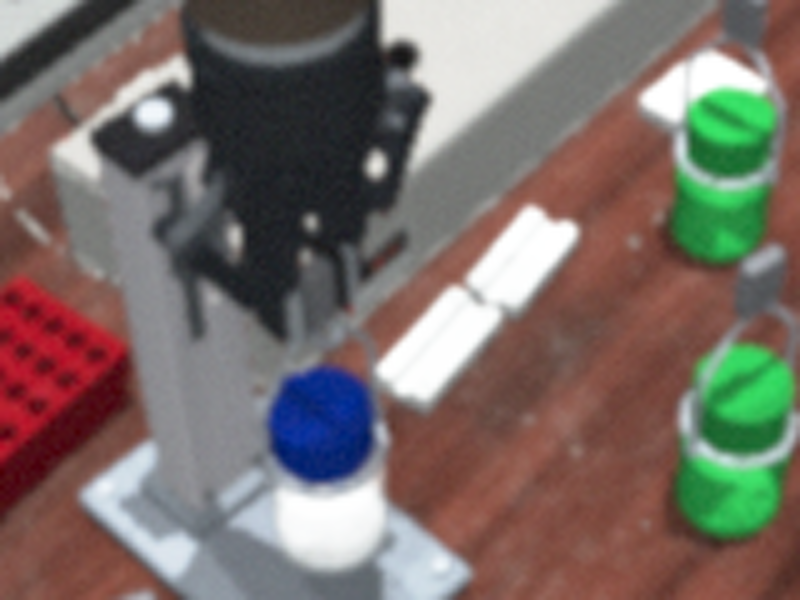

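Force has dropped to about 0.1 N, with a slight +x push of 0.7 N: the bail sits a little toward the tip. I'll shift it back slightly, go down 2 mm more, and measure again.

```bash
python3 -m handwheel '[[0.03,0.02,0,0,0,0],[0.06,0.04,0,0,0,0],[0.1,0.06,0,0,0,0],[0.1,0.08,0,0,0,0],[0.1,0.08,0,0,0,0]]' 
python3 - <<'E'
from h import *
F=[]
for i in range(24):
    F.append(bot.get_obs()['ft_force']); c=bot.camera('scene')
st()
F=np.array(F);print(F.mean(0),F.std(0)/5)
E
```

```text
clock: 16.6
eef_pos: [0.5111, 0.0868, 0.2222]
tool_rot: [0.706, -0.039, 0.039, -0.706]
ft_force: [-1.4, -0.1, 0.2]
grip_width: 0.023
17.8 tcp [0.5114 0.0867 0.2224] q [-0.706  0.039 -0.039  0.706] F [-2.34  0.21 -0.05] w 0.023
[-2.41386907  0.09513521  0.09891798] [0.09587517 0.10684579 0.08073506]
```

```bash
python3 -m handwheel '[[-0.03,0,0,0,0,0],[-0.07,0,0,0,0,0],[-0.07,0,0,0,0,0],[-0.07,0,0,0,0,0],[-0.07,0,0,0,0,0]]' 
python3 - <<'E'
from h import *
F=[]
for i in range(24):
    F.append(bot.get_obs()['ft_force']); c=bot.camera('scene')
st()
F=np.array(F);print(F.mean(0),F.std(0)/5)
E
```

```text
clock: 18.42
eef_pos: [0.5103, 0.0869, 0.2226]
tool_rot: [-0.706, 0.038, -0.04, 0.706]
ft_force: [2.2, 0.1, 0.0]
grip_width: 0.0225
19.625 tcp [0.5097 0.0869 0.2223] q [-0.706  0.039 -0.039  0.706] F [ 2.66 -0.61 -0.04] w 0.0228
[ 2.82845617 -0.41382951 -0.02172977] [0.0965192  0.09522745 0.10788792]
```

```bash
python3 -m handwheel '[[0.02,0,0,0,0,0],[0.037,0,0,0,0,0],[0.037,0,0,0,0,0],[0.037,0,0,0,0,0],[0.037,0,0,0,0,0]]' 
python3 - <<'E'
from h import *
F=[]
for i in range(24):
    F.append(bot.get_obs()['ft_force']); c=bot.camera('scene')
st()
F=np.array(F);print(F.mean(0),F.std(0)/5)
cv2.imwrite('pics/s11.png',cv2.resize(cv2.cvtColor(c['color'],cv2.COLOR_RGB2BGR)[150:270,170:330],None,fx=5,fy=5,interpolation=cv2.INTER_CUBIC))
E
```

```text
clock: 20.25
eef_pos: [0.51, 0.0869, 0.2222]
tool_rot: [0.706, -0.039, 0.038, -0.706]
ft_force: [-0.2, -0.5, 0.3]
grip_width: 0.0224
21.45 tcp [0.5106 0.0868 0.2223] q [-0.706  0.039 -0.039  0.706] F [-0.84 -0.76 -0.42] w 0.0229
[-1.12048897 -0.19702445 -0.09630998] [0.11751884 0.08813805 0.12341284]
```

View pics/s11.png

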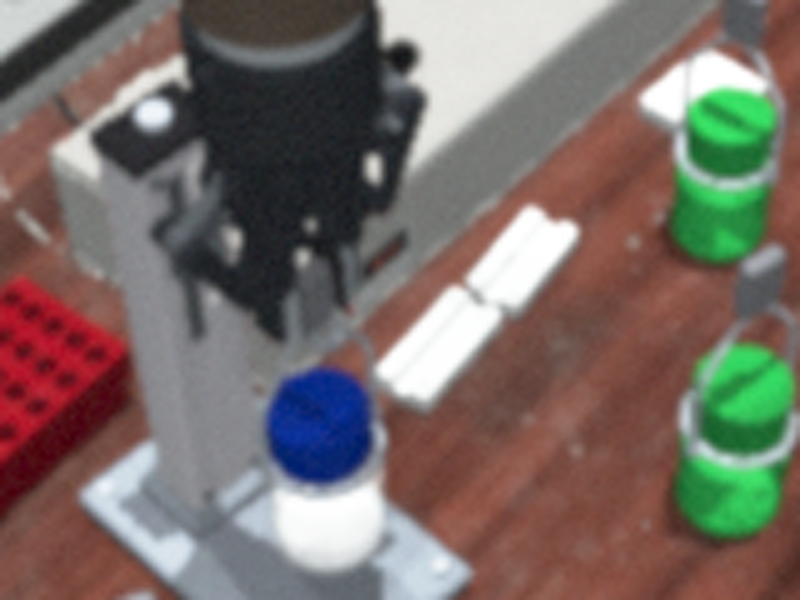

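Vertical force is within 0.1 N of zero, so the hook carries the weight. Releasing gently.

```bash
python3 -m handwheel '[[0,0,0,0,0,0],[0,0,0,0,0,0],[0,0,0,0,0,0],[0,0,0,0,0,0],[0,0,0,0,0,0]]' -0.1
python3 - <<'E'
from h import *
st()
c=snap('scene','s12.png');c=snap('wrist','w12.png')
a=cv2.imread('pics/s12.png')[150:270,170:330]; cv2.imwrite('pics/s12.png',cv2.resize(a,None,fx=5,fy=5,interpolation=cv2.INTER_CUBIC))
E
```

```text
clock: 22.08
eef_pos: [0.5106, 0.0868, 0.2223]
tool_rot: [-0.706, 0.039, -0.039, 0.706]
ft_force: [0.1, -0.4, 0.4]
grip_width: 0.0386
22.075 tcp [0.5106 0.0868 0.2223] q [-0.706  0.039 -0.039  0.706] F [ 0.09 -0.4   0.41] w 0.0386
```

View pics/s12.png

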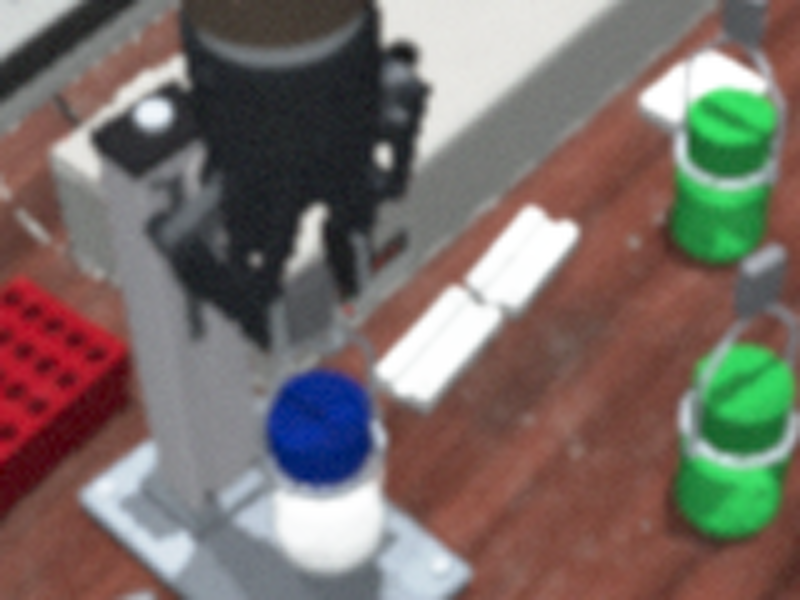

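View pics/w12.png

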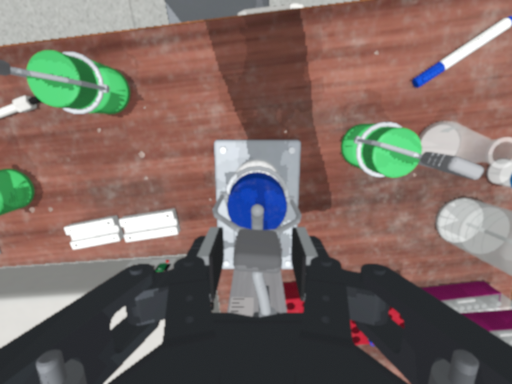

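Bottle released; it moved by less than 1 mm and hangs on the hook. I'll withdraw straight up.

```bash
python3 -m handwheel '[[0,-0.3,0,0,0,0],[0,-0.9,0,0,0,0],[0,-1.6,0,0,0,0],[0,-2.4,0,0,0,0],[0,-3.2,0,0,0,0]]' -0.1
python3 -m handwheel '[[0,-0.6,0,0,0,0],[0,-1.2,0,0,0,0],[0,-1.6,0,0,0,0],[0,-1.8,0,0,0,0],[0,-1.8,0,0,0,0]]' -0.1
python3 - <<'E'
from h import *
go([.593,-.003,.33],-6.3)
print(bot.get_obs()['joint_pos'])
c=snap('scene','s13.png');c=snap('wrist','w13.png')
a=cv2.imread('pics/s13.png')[150:270,170:330]; cv2.imwrite('pics/s13.png',cv2.resize(a,None,fx=5,fy=5,interpolation=cv2.INTER_CUBIC))
E
```

```text
clock: 22.8
eef_pos: [0.5108, 0.0869, 0.3043]
tool_rot: [-0.706, 0.038, -0.04, 0.706]
ft_force: [-0.3, -0.5, -1.2]
grip_width: 0.0385
clock: 23.42
eef_pos: [0.5107, 0.0868, 0.3476]
tool_rot: [-0.706, 0.039, -0.039, 0.706]
ft_force: [0.1, -0.5, -0.0]
grip_width: 0.0384
23.425 tcp [0.5107 0.0868 0.3476] q [-0.706  0.039 -0.039  0.706] F [ 0.06 -0.54 -0.03] w 0.0384
shift [ 3.668  0.707 -3.21 ] turn [-3.e-03  9.e+00  2.e-03] zang now 83.69568607660837
[ 1.68474956e-01  2.62194972e-01  3.32277948e-01  1.64025276e+00
 -5.30729326e-05  2.78506011e-01]
```

View pics/s13.png

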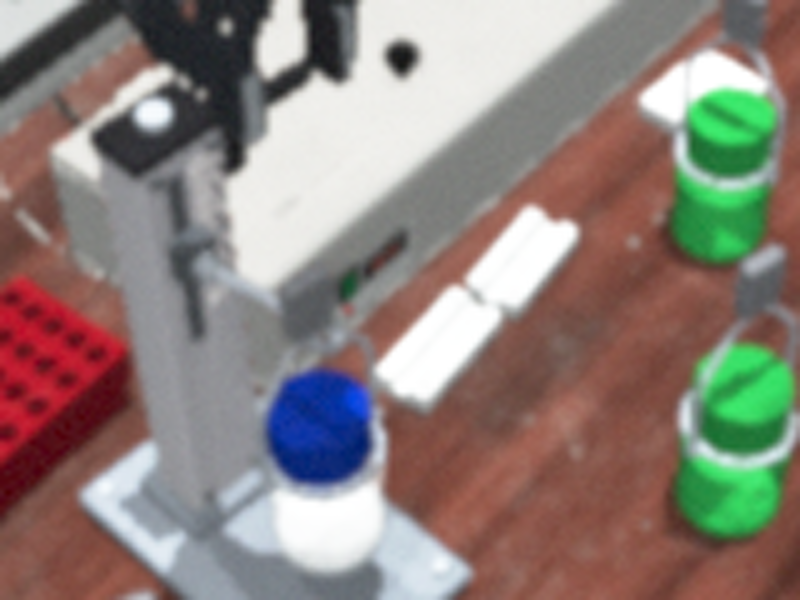

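View pics/w13.png

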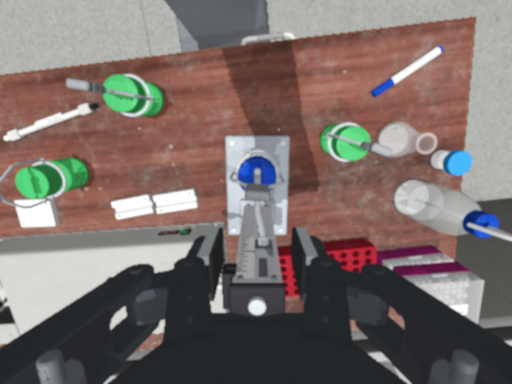

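```bash
python3 - <<'E'
from h import *
a=cv2.imread('pics/w13.png')[150:330,190:330]; cv2.imwrite('pics/w13c.png',cv2.resize(a,None,fx=3.3*1,fy=3.3,interpolation=cv2.INTER_CUBIC))
a=cv2.imread('pics/s13.png')
cv2.imwrite('pics/s13c.png',cv2.resize(a[100:360,80:330],None,fx=2.3,fy=2.3,interpolation=cv2.INTER_CUBIC))
E
```

```text
(no output)
```

View pics/w13c.png

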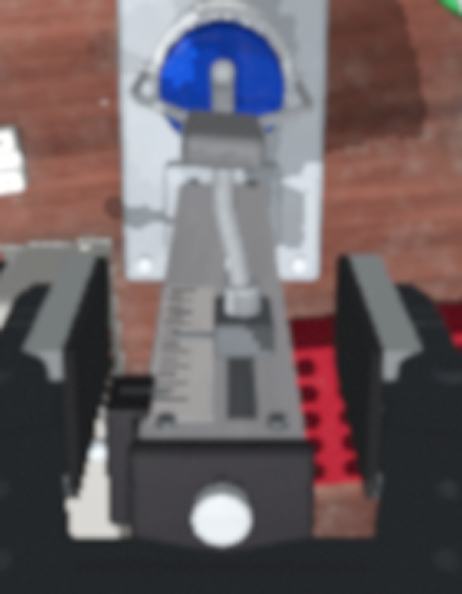

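View pics/s13c.png

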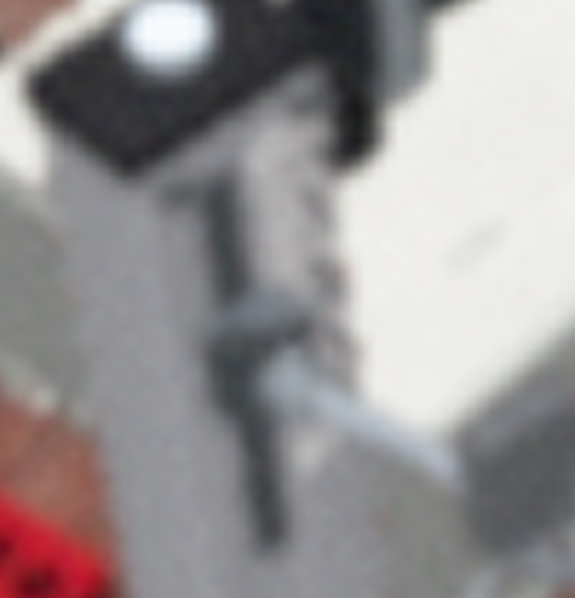

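```bash
python3 - <<'E'
from h import *
np.set_printoptions(suppress=True,precision=4)
w=bot.camera('wrist')
xs=np.array([.994,-.110,0]); col=np.array([.6017,.0764,0])
def onp(u,v,d):
    o,r=ray(w,190+(u-1)/3.3,150+(v-1)/3.3); q=col-d*xs; t=((q-o)@xs)/(r@xs); return o+r*t
for n,p,d in [('ptr',(200,334),.018),('front top edge L',(143,437),.016),('front top R',(303,440),.016),('foot fr L',(117,280),-.0)]: print(n,onp(*p,d))
print('nut pred',(proj(w,[.6017,.0764,.284])-[190,150])*3.3+1)
print('knob pred',proj(w,[.5935,.0018,.2515]))
for z in (.21,.2135,.217): print(z,(proj(w,col-.018*xs+[0,0,z])-[190,150])*3.3+1)
c=bot.camera('scene')
# box height
s=tri(ray(c,180+203/5,150+295/5))if 0 else None
for z in (.05,.08,.1,.12): print(z,onz(c,180+203/5,150+295/5,z))
E
```

```text
ptr [0.5831 0.0719 0.2141]
front top edge L [0.5835 0.0574 0.2722]
front top R [0.5884 0.1013 0.2735]
foot fr L [0.5967 0.0314 0.127 ]
nut pred [218.1964 514.7069]
knob pred [181.2552 284.3159]
0.21 [219.3905 328.6059]
0.2135 [219.348  333.2793]
0.217 [219.3047 338.0582]
0.05 [ 0.6482 -0.0125  0.05  ]
0.08 [0.6286 0.0056 0.08  ]
0.1 [0.6156 0.0177 0.1   ]
0.12 [0.6026 0.0298 0.12  ]
```

The pointer is at z≈0.214 and the knob at z≈0.2515, so the index must go down about 37 mm. Moving over the knob, jaws across the scale's x.

```bash
python3 -m handwheel '[[0,0,-0.8,0,-1,0],[0.3,0,-1.8,0,-2,0],[1.2,0,-2.6,0,-3,0],[2.4,0.2,-3.1,0,-4,0],[3.4,0.3,-3.1,0,-5,0]]' -0.05
python3 -m handwheel '[[0,0,0,0,-1,0],[0,0,0,0,-2,0],[0,0,0,0,-3,0],[0,0,0,0,-4,0],[0,0,0,0,-4,0]]' -0.05
python3 - <<'E'
from h import *
go([.5932,-.0001,.335],173.7)
print(bot.get_obs()['joint_pos'])
w=snap('wrist','w14.png'); print(proj(w,[.5935,.0018,.2515]),proj(w,[.5932,-.0001,.2515]))
E
```

```text
clock: 24.25
eef_pos: [0.5871, -0.0008, 0.3391]
tool_rot: [-0.656, -0.264, 0.265, 0.656]
ft_force: [0.4, 0.1, -0.7]
grip_width: 0.0403
clock: 24.88
eef_pos: [0.5864, 0.0005, 0.3393]
tool_rot: [-0.527, -0.471, 0.471, 0.527]
ft_force: [-0.9, -0.2, -0.2]
grip_width: 0.0409
24.875 tcp [5.864e-01 5.000e-04 3.393e-01] q [-0.527 -0.471  0.471  0.527] F [-0.95 -0.19 -0.22] w 0.0409
shift [ 0.009  0.172 -0.273] turn [-0.005 -0.012 -0.   ] zang now 173.5760116782387
[ 7.53248944e-04  4.14688953e-01  5.27541571e-01  1.68455518e+00
  3.00622550e-05 -1.45792338e+00]
[249.70275578 200.68150988] [249.78717977 198.60435628]
```

View pics/w14.png

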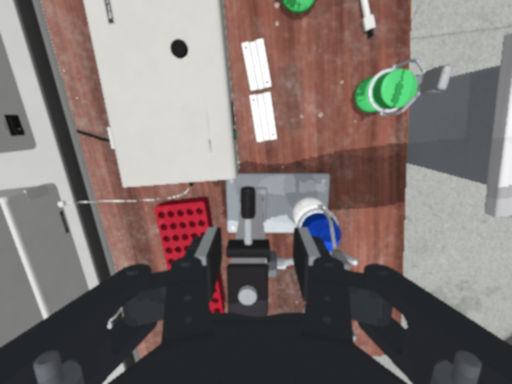

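```bash
python3 -m handwheel '[[0,0.2,-0.3,0,0,0],[0,0.8,-0.3,0,0,0],[0,1.4,-0.3,0,0,0],[0,2,-0.3,0,0,0],[0,2.3,-0.3,0,0,0]]' -0.05
python3 - <<'E'
from h import *
go([.5932,-.0001,.2325],173.7)
w=snap('wrist','w15.png'); print(proj(w,[.5935,.0018,.2515]),proj(w,[.5932,-.0001,.2515]))
E
```

```text
clock: 25.55
eef_pos: [0.5938, -0.0004, 0.2809]
tool_rot: [-0.527, -0.471, 0.472, 0.527]
ft_force: [0.2, 0.4, 0.6]
grip_width: 0.0407
25.55 tcp [ 5.938e-01 -4.000e-04  2.809e-01] q [-0.527 -0.471  0.472  0.527] F [0.22 0.37 0.58] w 0.0407
shift [0.01  1.935 0.024] turn [-0.01  -0.007 -0.001] zang now 173.62996008063976
[258.48843544 224.76963854] [258.62546841 222.11790463]
```

View pics/w15.png

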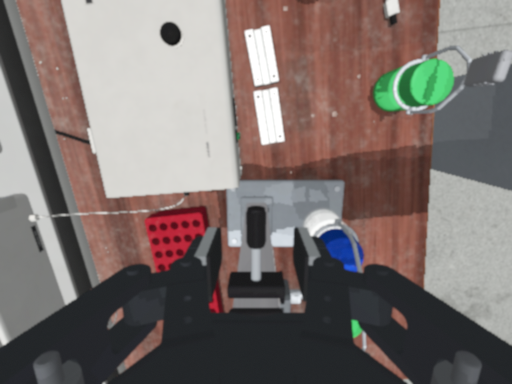

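```bash
python3 -m handwheel '[[0,0.4,0.01,0,0,0],[0,0.8,0.02,0,0,0],[0,1.2,0.02,0,0,0],[0,1.6,0.02,0,0,0],[0,1.93,0.02,0,0,0]]' -0.05
python3 - <<'E'
from h import *
st()
w=snap('wrist','w16.png');w=snap('scene','s16.png')
a=cv2.imread('pics/s16.png')[150:270,170:330]; cv2.imwrite('pics/s16.png',cv2.resize(a,None,fx=5,fy=5,interpolation=cv2.INTER_CUBIC))
E
```

```text
clock: 26.22
eef_pos: [0.5934, -0.0003, 0.2333]
tool_rot: [-0.527, -0.472, 0.472, 0.527]
ft_force: [0.2, -0.3, 0.6]
grip_width: 0.0405
26.225 tcp [ 5.934e-01 -3.000e-04  2.333e-01] q [-0.527 -0.472  0.472  0.527] F [ 0.16 -0.31  0.58] w 0.0405
```

View pics/w16.png

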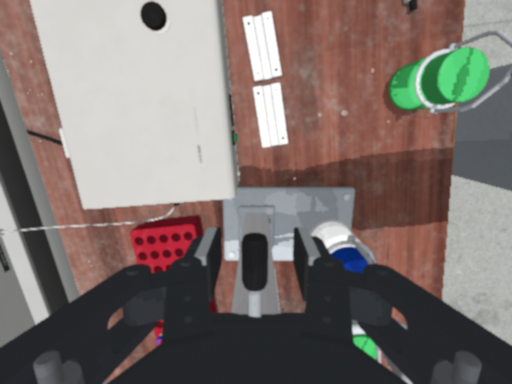

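View pics/s16.png

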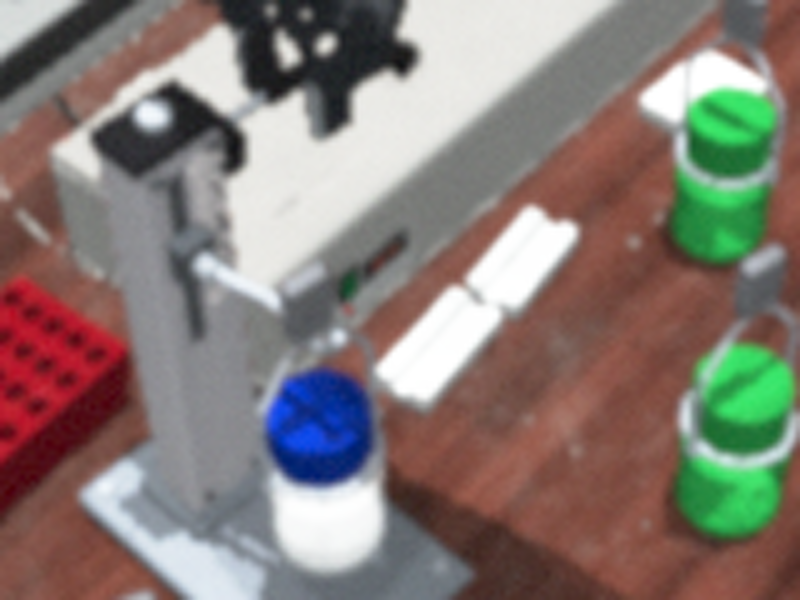

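Bottle still and hanging; the knob is between the fingers at wrist (254,262). Closing.

```bash
python3 -m handwheel '[[0,0,0,0,0,0],[0,0,0,0,0,0],[0,0,0,0,0,0],[0,0,0,0,0,0],[0,0,0,0,0,0]]' -1
python3 - <<'E'
from h import *
st();snap('wrist','w17.png')
E
```

```text
clock: 26.95
eef_pos: [0.5945, -0.0004, 0.2347]
tool_rot: [0.527, 0.472, -0.471, -0.526]
ft_force: [4.6, -0.4, 1.0]
grip_width: 0.0103
26.95 tcp [ 5.945e-01 -4.000e-04  2.347e-01] q [ 0.527  0.472 -0.471 -0.526] F [ 4.56 -0.35  1.03] w 0.0103
```

View pics/w17.png

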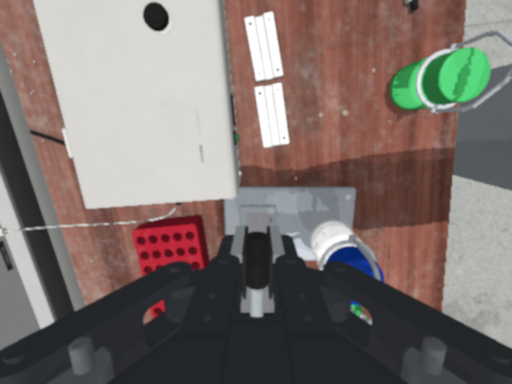

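```bash
python3 -m handwheel '[[0,0.25,0,0,0,0],[0,0.55,0,0,0,0],[0,0.9,0,0,0,0],[0,1.2,0,0,0,0],[0,1.46,0,0,0,0]]'
python3 -m handwheel '[[0,0,0,0,0,0],[0,0,0,0,0,0],[0,0,0,0,0,0],[0,0,0,0,0,0],[0,0,0,0,0,0]]'
python3 - <<'E'
from h import *
st();snap('wrist','w18.png');w=snap('scene','s18.png')
a=cv2.imread('pics/s18.png')[160:230,180:275]; cv2.imwrite('pics/s18.png',cv2.resize(a,None,fx=8,fy=8,interpolation=cv2.INTER_CUBIC))
E
```

```text
clock: 27.62
eef_pos: [0.5945, -0.0004, 0.1976]
tool_rot: [0.527, 0.472, -0.471, -0.526]
ft_force: [6.1, 0.2, 3.3]
grip_width: 0.0105
clock: 28.25
eef_pos: [0.5944, -0.0004, 0.1968]
tool_rot: [0.527, 0.472, -0.471, -0.526]
ft_force: [6.8, -0.9, -2.0]
grip_width: 0.0099
28.25 tcp [ 5.944e-01 -4.000e-04  1.968e-01] q [ 0.527  0.472 -0.471 -0.526] F [ 6.79 -0.93 -1.95] w 0.0099
```

View pics/s18.png

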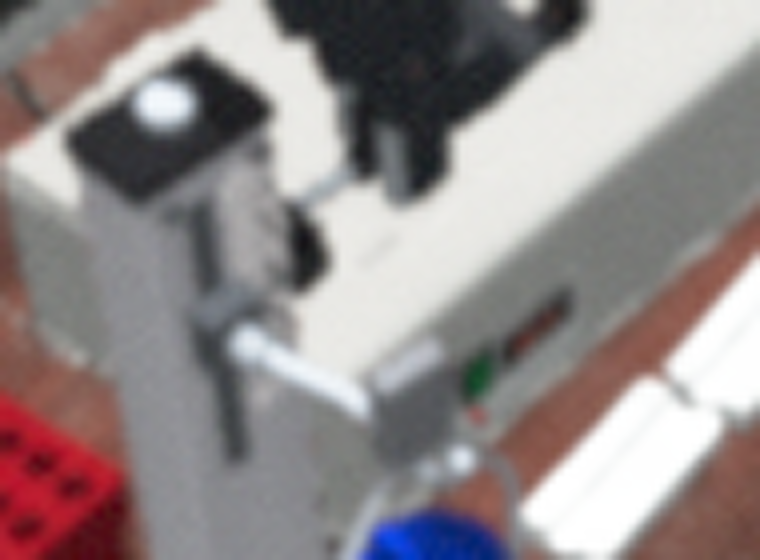

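View pics/w18.png

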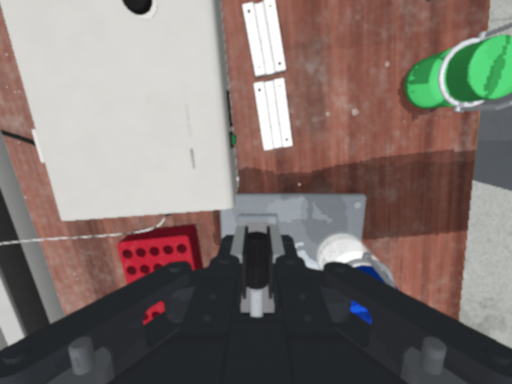

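```bash
python3 -m handwheel '[[0,0,0,0,0,0],[0,0,0,0,0,0],[0,0,0,0,0,0],[0,0,0,0,0,0],[0,0,0,0,0,0]]' -0.05
python3 -m handwheel '[[0,-0.6,0,0,0,0],[0,-1.8,0,0,0,0],[0,-3.2,0,0,0,0],[0,-4.6,0,0,0,0],[0,-5.9,0,0,0,0]]'
python3 - <<'E'
from h import *
go([.5107,.0868,.3476],83.7)
E
```

```text
clock: 28.98
eef_pos: [0.5934, -0.0003, 0.1976]
tool_rot: [-0.527, -0.472, 0.472, 0.527]
ft_force: [0.6, -0.1, 0.2]
grip_width: 0.0406
clock: 29.6
eef_pos: [0.5935, -0.0003, 0.3479]
tool_rot: [0.527, 0.472, -0.471, -0.526]
ft_force: [-0.2, -0.9, -0.1]
grip_width: 0.0404
29.6 tcp [ 5.935e-01 -3.000e-04  3.479e-01] q [ 0.527  0.472 -0.471 -0.526] F [-0.21 -0.92 -0.13] w 0.0404
shift [3.1   0.005 3.675] turn [0.01  8.999 0.013] zang now 173.6945192124503
```

```bash
python3 -m handwheel '[[0,0,0.8,0,1,0],[0.2,0,2,0,2,0],[1,0,3.2,0,3,0],[2,0,3.68,0,4,0],[3.1,0,3.68,0,5,0]]' 
python3 -m handwheel '[[0,0,0,0,1,0],[0,0,0,0,2,0],[0,0,0,0,3,0],[0,0,0,0,4,0],[0,0,0,0,4,0]]'
python3 - <<'E'
from h import *
go([.5107,.0868,.3476],83.7)
snap('wrist','w19.png');w=snap('scene','s19.png')
a=cv2.imread('pics/w19.png')[200:300,215:315]; cv2.imwrite('pics/w19c.png',cv2.resize(a,None,fx=6,fy=6,interpolation=cv2.INTER_CUBIC))
E
```

```text
clock: 30.22
eef_pos: [0.5098, 0.0874, 0.3473]
tool_rot: [0.678, 0.204, -0.202, -0.677]
ft_force: [-0.4, 0.3, -0.7]
grip_width: 0.0404
clock: 30.85
eef_pos: [0.5107, 0.0868, 0.3463]
tool_rot: [-0.706, 0.038, -0.039, 0.706]
ft_force: [-1.4, 0.2, 0.0]
grip_width: 0.0405
30.85 tcp [0.5107 0.0868 0.3463] q [-0.706  0.038 -0.039  0.706] F [-1.36  0.16  0.  ] w 0.0405
shift [ 0.001 -0.052 -0.001] turn [-0.003  0.011  0.01 ] zang now 83.81041529365254
```

View pics/w19c.png

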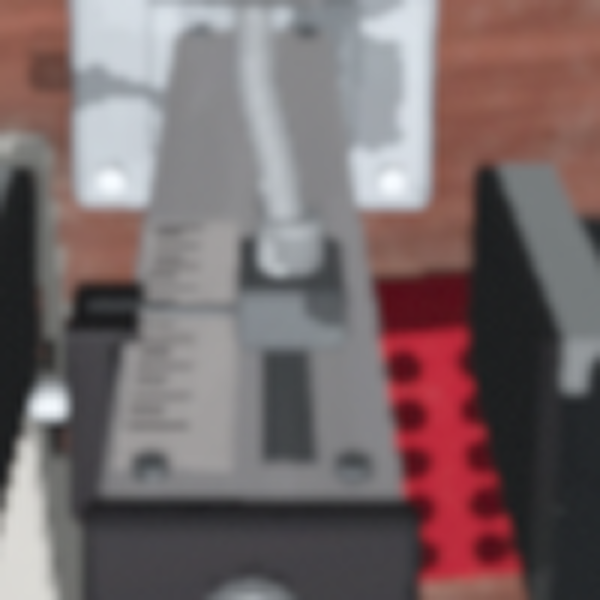

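View pics/w19.png

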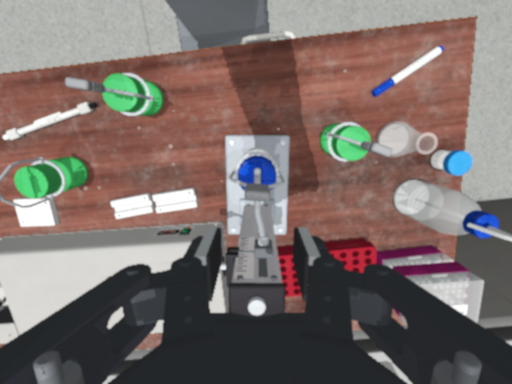

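The wrist close-up shows the mark and pointer as one continuous thin line across the strip, at crop rows 305–309. I'll check that numerically.

```bash
python3 - <<'E'
from h import *
g=cv2.cvtColor(cv2.imread('pics/w19.png'),cv2.COLOR_BGR2GRAY).astype(float)
print(g[244:260,236:257].astype(int))
E
```

```text
[[111 120 133 141 135 127 125 125 129 135 139 143 151 158 159 159 158 151
  124  85  68]
 [106 117 131 135 129 125 125 127 136 145 148 151 155 159 159 159 158 148
  119  82  66]
 [ 88  98 115 128 132 133 133 135 143 152 154 156 157 158 158 159 158 146
  117  81  66]
 [ 54  63  87 116 133 136 137 138 141 144 146 149 154 157 158 158 157 147
  119  86  76]
 [ 33  40  69 109 131 137 138 140 142 144 146 149 154 156 157 159 158 147
  124 103 100]
 [ 40  43  67 104 127 131 133 136 143 150 152 152 152 152 154 155 153 144
  128 120 122]
 [ 57  60  76  97 109 111 113 119 128 137 138 138 137 136 137 138 136 130
  124 127 133]
 [ 55  66  94 112 115 116 119 123 127 130 130 131 131 131 130 129 126 121
  122 129 137]
 [ 37  59 101 128 135 137 138 141 143 144 144 145 145 146 145 144 140 133
  127 131 137]
 [ 30  54  98 128 138 139 139 142 148 153 154 155 155 156 157 156 153 145
  134 132 136]
 [ 37  60 105 132 139 139 139 143 150 154 156 157 159 160 161 161 158 149
  136 132 136]
 [ 60  73 108 133 141 141 140 141 144 145 148 153 158 160 161 162 159 151
  138 133 136]
 [ 81  91 110 127 133 134 133 135 137 138 141 149 158 161 161 161 160 154
  140 134 135]
 [113 123 126 128 128 127 130 137 144 147 148 153 159 161 162 162 161 157
  144 133 130]
 [134 142 135 126 123 124 127 141 153 156 156 158 160 162 162 163 161 157
  145 134 130]
 [141 148 139 132 131 131 134 144 152 155 156 158 161 162 162 162 162 157
  146 137 132]]
```

```bash
python3 -m handwheel '[[0,0,0,0,0,0],[0,0,0,0,0,0],[0,0,0,0,0,0],[0,0,0,0,0,0],[0,0,0,0,0,0]]'
python3 - <<'E'
from h import *
st(); bot.job_done()
E
```

```text
clock: 31.58
eef_pos: [0.5105, 0.0868, 0.3451]
tool_rot: [0.706, -0.039, 0.039, -0.706]
ft_force: [0.1, -0.5, -0.3]
grip_width: 0.0407
31.575 tcp [0.5105 0.0868 0.3451] q [ 0.706 -0.039  0.039 -0.706] F [ 0.15 -0.5  -0.27] w 0.0407
the job is handed in; nothing more can be done
```

The bottle now hangs by its bail on the scale's hook, and the index is set level with the pointer. I handed the job in at about 31.6 s of the 70 s, and it reported no verdict.

- **Hanging:** The first approach stopped at joint 6's limit, so I turned the bottle half round and put the bail on from its other side. I lowered it slowly, until the vertical force on the gripper was within about 0.1 N of zero, which was about 34 mm of dip. It moved less than 1 mm when released, and later pictures showed it hanging upright and still.
- **Index:** I pinched the knob and drew it down 38 mm. In the last wrist picture, the mark and pointer form one continuous line, agreeing to within about 0.5 mm. The arm then stood clear, with about zero force on it.
- **Disagreement:** While the hook was taking the weight, the sideways force along x swung between about −2.4 and +2.8 N as I shifted by 2 mm. I put this down to friction between bail and hook, and brought it down to about 1 N before letting go.
- **Not measured:** I did not measure the bail's final distance from the hook seat or the hook's speed. The pictures looked right, and I saw nothing else on the table move.

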